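# Clear the filter plate, then release and hold the purge lever

## Task

Take the scraper block and sweep the three broken ceramic bits off the perforated filter plate into the gutter at its far end, touching the bits only with the scraper, then stand or lay the scraper back on the bench, clear of the plate and the valve. After that flip the steel safety catch of the purge valve right up and over until it lies open, and only then pull the spring-loaded lever towards the robot's side of the valve, all the way to its stop. Finish while holding the lever there with the gripper, not letting go, and leave the jar, the adapter ring and the mouthpiece where they stand.

Things in the scene. Friction and masses are not known exactly. Their poses are not given: they have to be found in the camera images.
- plate: Perforated dark steel filter plate, fixed, left or right of centre. Origin: at bench level under the plate's centre. Flat top 130 mm (x) by 110 mm (y), 30 mm above the origin; a lip 10 mm higher along both long sides (y = +-55 to 63 mm); near end x = -65 mm open. Local +x, roughly away from the robot, is the sweeping direction; at x = +65 mm the top drops into the gutter.
- gutter (a point): Centre of the floor of the steel gutter at the plate's far end (x = 97 mm in the plate's frame, 5 mm above the bench): inside 65 mm along the plate's x and 118 mm along its y; wall rims 32 mm above the bench, near side formed by the plate, whose top is 30 mm up.
- chip0_mid (a point): Centre of loose bit 1 of 3: broken white ceramic filter piece, a block 22 x 16 x 9 mm (x, y, z), about 10 g, lying flat on the plate.
- chip1_mid (a point): Centre of loose bit 2 of 3: broken white ceramic filter piece, a block 22 x 16 x 9 mm (x, y, z), about 10 g, lying flat on the plate.
- chip2_mid (a point): Centre of loose bit 3 of 3: broken white ceramic filter piece, a block 22 x 16 x 9 mm (x, y, z), about 10 g, lying flat on the plate.
- scraper_grip (a point): Centre (half-way up) of the loose grey scraper block, standing upright between plate and valve: 94 mm long (local y), 70 mm high, 0.11 to 0.22 kg. From the foot up: rubber edge 12 mm thick (x) to 10 mm, block 22 mm thick to 34 mm, then a grip 20 mm thick (x), 60 mm long (y) from 34 to 70 mm. The middle of the grip is 17 mm above this point. Front and back alike.
- valve: Purge valve fixed to the bench: dark grey block 150 x 150 mm, 45 mm high, carrying the lever and the catch. Origin: at bench level under the block's centre; its local -x is the side facing the robot, towards which the lever is pulled.
- lever_bar (a point): Middle of the lever's round black cross bar: 18 mm diameter, along the valve's y, between two steel side arms (58 mm free between them). At rest it is 62 mm from the lever hinge on the valve's +x side, 159 mm above the bench; at the stop 57 mm from it on the -x side, 162 mm above the bench. It moves on an arc of 130 mm radius about the hinge.
- lever_hinge (a point): Fixed point on the lever's hinge axis (along the valve's y), mid-way between its arms, 45 mm above the bench.
- lever (a joint): Lever angle (rad): 0 at rest (leaning 0.5 rad to the valve's +x), growing as the bar is pulled to the valve's -x, stop at 0.95. A spring pulls it back to 0: about 5 N at the bar at the start, about 8 N at the stop. While the catch is shut it blocks the lever.
- catch_tab (a point): Centre of the upright finger tab at the free end of the steel safety catch: 12 mm thick (valve's x), 24 mm long, 28 mm high. Shut, it is 117 mm from the catch hinge towards the valve's +y, 90 mm above the bench, beside the lever; a 10 x 12 mm tongue joins it to the hinge across the front of both lever arms.
- catch_hinge (a point): Fixed point on the catch's hinge axis (along the valve's x), 90 mm above the bench, at x = -20, y = -55 mm in the valve's frame.
- catch (a joint): Catch angle (rad): 0 shut (tongue level, pointing to the valve's +y), 1.57 straight up, 2.5 open against its stop, leaning out to the valve's -y. No spring: it is light (60 g) and falls shut from below about 1.4, open from above about 1.75.
- jar: Bystander: amber glass jar, 48 mm across, 60 mm high, beyond the work. Origin under its centre. Not to be moved.
- adapter: Bystander: clear plastic ring, 44 mm across, 30 mm high, to the left. Origin under its centre. Not to be moved.
- mouthpiece: Bystander: white plastic mouthpiece, 36 mm across at the foot, 50 mm high, to the right. Origin under its centre. Not to be moved.
There are look-alikes about, which are no part of the job. What is meant by the part that bears scraper_grip is not brown or red, and is the smaller of those in its own colour.

How it is judged:
By the outcome, as a careful person would: the job done as asked, in the order asked, and still so for the second after the job is handed in, while the arm keeps its last pose, push and grip.
It also fails if it takes over 70 s, if anything falls off the work surface, if the arm or the gripper's body presses on something with over 40 N, if the wrist force passes 120 N, or if a joint passes its speed limit or range.

## Robot

A 7-joint arm with a two-finger parallel gripper is mounted at the origin on the work surface. World frame = base frame: x ahead of the robot, y to its left, z up, the work surface at z = 0. Lengths are in m, angles in rad, forces in N, time in s.
With the tool pointing down it reaches from about 0.4 to 0.85 m from the base axis. Payload 4.5 kg.
Tool frame: the origin (TCP) lies between the finger pads; the fingertips stand 11 mm ahead of it and the grasp point (between the pads) lies 8 mm behind it (r.nose_length is the distance from the TCP to the fingertips, in m); z points along the fingers, y is the line along which they close (so a half turn about z gives the same grasp; the last joint's range is limited). The gripper opens to 88 mm and grips with 3 to 60 N. Pads are 18 mm wide; open, the fingers measure 123 mm over their backs; the gripper's body (75 mm by 187 mm) begins 45 mm behind the grasp point.
Start: joints at [-1.278, 0.689, -0.195, 1.565, 0.157, 0.902, -0.215], TCP at [0.16, 0.604, 0.25] pointing down, gripper open.
Joint ranges: [-3.01, 3.01], [-0.46, 2.08], [-1.47, 1.51], [0.13, 2.56], [-1, 4.14], [0.04, 2.09], [-2.66, 2.66]. Speed limits (rad/s): [2.57, 2.57, 3.14, 3.14, 3.14, 3.14, 3.14].

## Interface

Orientations are given as a unit quaternion [x, y, z, w].
In Python, from plant import get_state, snapshot, camera_model, r gives the robot as it stands.
- The arm moves only by the shell command python3 -m inch 'ROWS' [FORCE]. ROWS is text: rows parted by semicolons, each of 7 numbers parted by spaces: the opening, from -1 (shut) to 1 (fully open), then the shift along the tool's x, y, z in m, then the turn, a rotation vector about the tool's x, y, z in rad. A call has 1 to 20 rows; each row shifts and turns the commanded pose from where the row before left it, along the tool's axes as they then stand; what a row does not reach is not made up. A row lasts 1/12 s, in which the tool goes at most 41.7 mm and 7.16 degrees, less where a joint would pass 70% of its speed; a pose out of reach is approached as far as the arm can. A call is refused whole if a number of a shift passes 0.0417 or a number of a turn 0.125, either way. A call with a gripper value outside its range is refused whole. The fingers move at their own pace and stop on an object; FORCE is the grip in N (left out, the last holds). Time passes only in rows, so rows that do not move let the fingers close. It gives the time, the measured TCP pose, the force, the opening and the grip force at its end, in the units of the state.
- get_state(): the state, without advancing time (a new reading comes with each control period).
- snapshot(name): name is "scene" or "side" or "wrist"; returns (picture, depth): 384x512x3 uint8, red, green, blue; 384x512 float32, m along the optical axis (not along the pixel's ray), 0 where there is no reading.
- camera_model(name): a dict with "intrinsics" (3x3 intrinsics, pixels), "view" (4x4, takes a point from world to camera coordinates). Camera axes: x right, y down, z forward; pixel columns grow to the right and rows downward; lengths in m; the calibration is good to about 2 mm. The wrist camera is an equidistant fisheye: a pixel r from the principal point sees the ray r / f radians off the axis. A picture is of the moment at which its call begins: read the wrist's pose just before it. camera_model takes no time and is no camera call; for the wrist camera it gives the pose at the moment of the call.
- r.finish_job(): hands the job in; it is judged then, once.
The state is a dict: "clock": time; "q": joint angles; "qd": joint speeds; "joint_torque": joint torques, N m; "tool_pos": TCP position; "eef_rot": TCP orientation; "contact_force": force on the tool from outside, world axes, zero at the start; "moment": the same for the moment, N m; "opening": opening from 0.0 (shut) to 1.0 (fully open); "finger_force": force on a finger pad.
Only numpy, scipy, OpenCV 4.12 (cv2) and the standard library are available. Lean on these libraries where they do the work, as an engineer would, in place of code of your own. Each camera call takes 0.05 s, during which the arm holds its last target. There are 200 camera calls.

## Working session

There is one attempt and no reset: what is moved stays moved. The work goes in short steps, Python scripts to look and compute and a shell command to move; the robot and the scene stay as the last step left them, time stands still between calls to the robot, and variables do not carry over. Pictures are saved under pics/ and viewed, at most 10 in all, crops included, and the job is handed in when it is done.

```bash
ls; mkdir -p pics; cat > h.py <<'E'
import numpy as np, cv2
from plant import get_state, snapshot, camera_model, r
from scipy.spatial.transform import Rotation as R
def snap(n,f=None):
    m=camera_model(n); p,d=snapshot(n)
    if f: cv2.imwrite('pics/'+f,p[:,:,::-1])
    return p,d,np.array(m['intrinsics']),np.array(m['view'])
def cloud(d,K,V):
    v,u=np.mgrid[:d.shape[0],:d.shape[1]]
    c=np.stack([(u-K[0,2])/K[0,0]*d,(v-K[1,2])/K[1,1]*d,d],-1)
    Vi=np.linalg.inv(V); return c@Vi[:3,:3].T+Vi[:3,3]
E
python3 - <<'E'
from h import *
for n in ('scene','side'):
    p,d,K,V=snap(n,n+'0.png'); np.savez(n+'0.npz',p=p,d=d,K=K,V=V); print(n,K.tolist(),np.linalg.inv(V)[:3].round(3).tolist(),d.min(),d.max())
s=get_state(); print(s['tool_pos'],s['eef_rot'],s['opening'],s['clock'])
a=cv2.imread('pics/scene0.png');b=cv2.imread('pics/side0.png')
E
```

```text
pics
scene [[397.19237891822485, 0.0, 260.82640196669155], [0.0, 397.19237891822485, 196.61677484265883], [0.0, 0.0, 1.0]] [[-0.838, 0.384, -0.387, 1.002], [0.545, 0.572, -0.612, 0.709], [-0.013, -0.724, -0.689, 0.916]] 0.0 3.5799243
side [[467.53241105332415, 0.0, 261.9213044135425], [0.0, 467.53241105332415, 183.1434298070197], [0.0, 0.0, 1.0]] [[0.745, -0.487, 0.455, -0.037], [-0.667, -0.55, 0.502, -0.686], [0.006, -0.678, -0.735, 1.081]] 0.0 3.9332519
[0.15981713 0.60365868 0.24901306] [ 1.28966990e-01  9.91648561e-01 -8.02885382e-04 -5.29056048e-05] 0.9993661852642304 0.1
```

View pics/scene0.png

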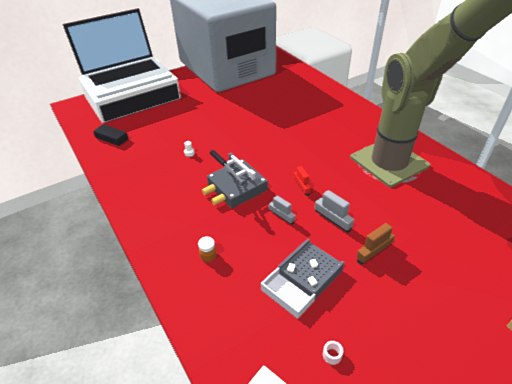

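View pics/side0.png

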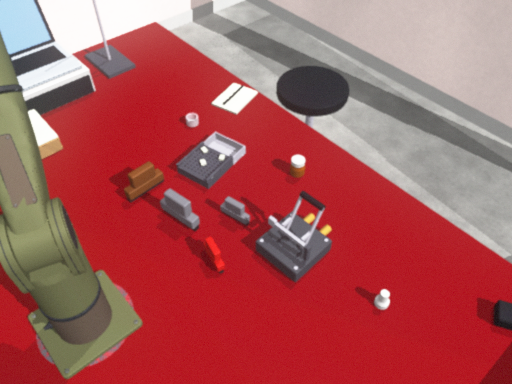

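The scene view shows the plate at about (312,265) with three white bits and its gutter at (288,293). The valve is at (238,182). The small grey scraper is at (282,208), with the larger grey look-alike at (335,210) and the red and brown ones at (303,180) and (376,243). In the side view the scraper is at (235,210), the plate at (205,160) and the valve at (293,245).

```bash
python3 - <<'E'
from h import *
from scipy import ndimage as nd
for n in ('scene','side'):
    z=np.load(n+'0.npz'); P=cloud(z['d'],z['K'],z['V']); p=z['p'].astype(int)
    red=(p[...,0]>1.8*p[...,1])&(p[...,0]>1.8*p[...,2])
    ok=(z['d']>0)&(P[...,0]>.25)&(P[...,0]<1.0)&(abs(P[...,1])<.5)
    t=ok&red&(abs(P[...,2])<.02); print(n,'table z',np.median(P[t][:,2]),P[t][:,2].std())
    m=ok&(P[...,2]>.008)&(P[...,2]<.22)
    L,k=nd.label(m)
    for i in range(1,k+1):
        q=L==i
        if q.sum()<25: continue
        A=P[q]; vv,uu=np.where(q)
        h=np.percentile(A[:,2],98); T=A[A[:,2]>h-.006]
        (c,s,a)=cv2.minAreaRect((T[:,:2]*1000).astype(np.float32))
        print(i,q.sum(),'px',uu.mean().round(),vv.mean().round(),'rgb',np.median(p[q],0),'min',A.min(0).round(3),'max',A.max(0).round(3),'top',h.round(3),'rect',np.round(c,1),np.round(s,1),round(a,1))
E
```

```text
scene table z 0.0015142425215595723 0.0018318918496115267
4 102 px 188.0 149.0 rgb [212.5 206.5 204.5] min [ 0.568 -0.472  0.008] max [ 0.603 -0.433  0.054] top 0.053 rect [ 582.4 -456.4] [28.4 18.5] 62.8
8 2115 px 234.0 181.0 rgb [111. 115. 113.] min [ 0.452 -0.264  0.008] max [ 0.648 -0.106  0.174] top 0.168 rect [ 594.  -184.7] [17.4 79.7] 3.5
11 282 px 302.0 180.0 rgb [222.  43.  41.] min [ 0.332 -0.114  0.008] max [ 0.367 -0.019  0.074] top 0.074 rect [348.1 -67.5] [59.1 21.1] 75.8
12 884 px 334.0 210.0 rgb [107. 110. 115.] min [0.335 0.044 0.008] max [0.388 0.178 0.104] top 0.101 rect [362.7 110.8] [30.7 83.6] 8.4
13 403 px 282.0 209.0 rgb [109. 110. 116.] min [ 0.464 -0.039  0.008] max [0.505 0.056 0.075] top 0.073 rect [485.3   9. ] [21.6 61.4] 11.4
14 770 px 375.0 242.0 rgb [110.  70.  43.] min [0.282 0.261 0.008] max [0.41  0.294 0.101] top 0.098 rect [346.2 275.7] [78.2 26.7] 2.1
16 351 px 206.0 249.0 rgb [190. 186. 184.] min [ 0.729 -0.003  0.008] max [0.775 0.043 0.066] top 0.064 rect [750.8  18.3] [42.4 41.2] 81.8
18 2665 px 305.0 273.0 rgb [128. 134. 146.] min [0.462 0
[... 1122 characters left out ...]
0 209.0 rgb [111.5  99.  104. ] min [0.333 0.04  0.008] max [0.385 0.171 0.1  ] top 0.097 rect [358.  106.6] [28.3 84.7] 8.1
51 3499 px 295.0 240.0 rgb [103.  97. 102.] min [ 0.447 -0.271  0.008] max [ 0.646 -0.112  0.17 ] top 0.164 rect [ 589.9 -187. ] [20.9 75.1] 3.5
52 442 px 234.0 210.0 rgb [102.5  88.   95. ] min [ 0.459 -0.044  0.009] max [0.504 0.052 0.074] top 0.07 rect [480.8   4.9] [21.5 58.5] 12.9
53 375 px 213.0 254.0 rgb [212.  34.  33.] min [ 0.323 -0.117  0.009] max [ 0.359 -0.021  0.073] top 0.07 rect [343.7 -72. ] [58.5 19.6] 78.5
54 192 px 382.0 299.0 rgb [221.  218.  217.5] min [ 0.565 -0.474  0.008] max [ 0.598 -0.44   0.051] top 0.05 rect [ 580.5 -457.2] [22.9 19.6] 33.6
```

```bash
python3 - <<'E'
from h import *
from scipy import ndimage as nd
for n,b in (('scene',.0015),('side',-.0027)):
    z=np.load(n+'0.npz'); P=cloud(z['d'],z['K'],z['V'])-[0,0,b]; p=z['p'].astype(int)
    ok=(z['d']>0)
    X,Y,Z=P[...,0],P[...,1],P[...,2]
    print(n)
    pl=ok&(X>.44)&(X<.70)&(Y>.13)&(Y<.34)&(Z>.008)
    def rect(m,t):
        A=P[m]; c,s,a=cv2.minAreaRect((A[:,:2]*1000).astype(np.float32)); print(t,m.sum(),np.round(c,1),np.round(s,1),round(a,1),'z',A[:,2].mean().round(4),A[:,2].max().round(4))
    rect(pl,'plate all'); rect(pl&(Z>.02),'plate >20')
    dark=pl&(p.max(-1)<130)&(Z>.022)&(Z<.036); rect(nd.binary_opening(dark),'plate dark top')
    w=pl&(p.min(-1)>170)&(Z>.028)
    L,k=nd.label(w)
    for i in range(1,k+1):
        if (L==i).sum()>10: rect(L==i,'chip')
    va=ok&(X>.42)&(X<.67)&(Y>-.3)&(Y<-.09)
    v1=va&(Z>.036)&(Z<.052)&(p.max(-1)-p.min(-1)<40); rect(nd.binary_opening(v1),'block')
    rect(va&(Z>.15),'lever bar')
    hi=va&(Z>.06)&(Z<.13)
    L,k=nd.label(hi)
    for i in range(1,k+1):
        if (L==i).sum()>10: rect(L==i,'mid');print(np.median(p[L==i],0),P[L==i].min(0).round(3),P[L==i].max(0).round(3),[x.mean().round() for x in np.where(L==i)])
a=cv2.imread('pics/scene0.png')[140:215,190:280];b=cv2.imread('pics/side0.png')[180:280,245:340]
cv2.imwrite('pics/v0.png',np.hstack([cv2.resize(a,(400,333)),cv2.resize(b[:79],(400,333))]))
E
```

```text
scene
plate all 2636 [574.7 234.9] [201.8 127.7] 14.0 z 0.0291 0.0448
plate >20 2302 [574.7 234.9] [201.8 127.7] 14.0 z 0.0314 0.0448
plate dark top 277 [542.  229.5] [129.1 121.8] 14.2 z 0.0302 0.0359
chip 55 [530.2 224.8] [29.  20.8] 72.2 z 0.0368 0.0416
chip 53 [589.8 202.7] [30.  16.2] 36.1 z 0.0378 0.0424
chip 181 [638.9 250.7] [ 69.4 127.4] 14.0 z 0.0315 0.0362
chip 62 [568.8 267.6] [27.7 21.9] 77.9 z 0.0372 0.0429
block 1083 [ 532.5 -185.8] [149.6 151. ] 3.4 z 0.0449 0.052
lever bar 120 [ 594.1 -184.6] [17.9 81.3] 4.9 z 0.164 0.1726
mid 297 [ 540.1 -185.7] [ 73.5 146.3] 2.7 z 0.0932 0.1294
[173. 174. 184.] [ 0.501 -0.26   0.061] [ 0.575 -0.114  0.129] [np.float64(168.0), np.float64(239.0)]
side
plate all 1808 [556.9 239.6] [233.5 154.3] 14.2 z 0.0281 0.0454
plate >20 1501 [572.4 232.1] [206.9 131.9] 13.9 z 0.0311 0.0454
plate dark top 872 [570.6 229.2] [202.1 123.4] 13.9 z 0.0297 0.036
chip 15 [621.9 307.4] [36.8  6.2] 14.1 z 0.0309 0.0343
chip 33 [574.2 272.4] [35.7 19. ] 54.3 z 0.0359 0.0438
chip 18 [661.4 192.5] [39.5  5.9] 15.2 z 0.0321 0.0353
chip 27 [594.5 205.6] [32.9 14.7] 45.1 z 0.0376 0.043
chip 35 [534.4 226.2] [28.7 18.3] 64.6 z 0.0363 0.0431
block 2022 [ 527.4 -191.4] [151.7 150.3] 3.6 z 0.0448 0.0518
lever bar 209 [ 589.9 -185.8] [20.9 77.7] 3.5 z 0.1637 0.1725
mid 600 [ 536.9 -188.8] [ 73.2 140.5] 2.8 z 0.0942 0.1297
[184. 178. 189.] [ 0.497 -0.26   0.06 ] [ 0.575 -0.12   0.13 ] [np.float64(232.0), np.float64(294.0)]
```

View pics/v0.png

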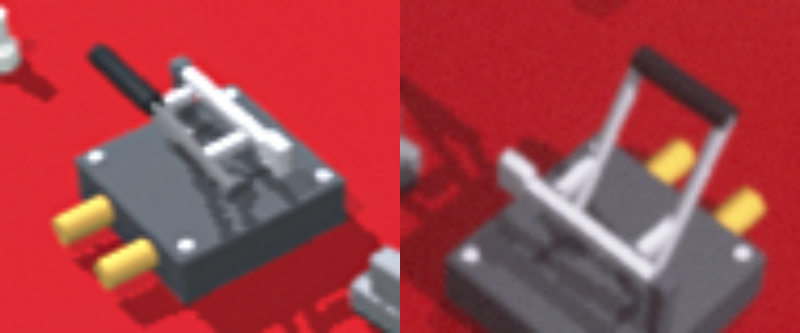

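The zoom shows the valve with its black bar up and leaning to the far side, the bright tongue running across the front of both arms, and the tab at its +y end. I take the valve as (0.530,-0.189) at 3.5° and the plate as (0.539,0.2255) at 14°. The bits lie at plate coordinates (-7,0), (46,-34) and (42,35) mm, and the scraper is at (0.483,0.007) at 12°. The heights and sizes I measured match the ones given.

```bash
cat >> h.py <<'E'
def Rt(yaw,tilt=0):
    """tool y at world yaw (deg); tool z down, then turned about tool y by tilt (deg)"""
    a=np.radians(yaw); M=np.array([[-np.sin(a),np.cos(a),0],[np.cos(a),np.sin(a),0],[0,0,-1.]]).T
    return R.from_matrix(M)*R.from_rotvec([0,np.radians(tilt),0])
def plan(p1,R1,N,p0=None,R0=None):
    s=get_state()
    p0=np.array(s['tool_pos']) if p0 is None else np.array(p0); R0=R.from_quat(s['eef_rot']) if R0 is None else R0
    w=(R0.inv()*R1).as_rotvec()/N; r1=R.from_rotvec(w)
    S=np.zeros((3,3)); Q=R.identity()
    for k in range(N): S+=Q.as_matrix(); Q=Q*r1
    d=np.linalg.solve(S,R0.inv().apply(np.array(p1)-p0))
    print(N,'rows: shift',d.round(4),'turn',w.round(4),'|d|',np.linalg.norm(d).round(4))
E
python3 - <<'E'
from h import *
plan([.483,.007,.13],Rt(12),20)
E
```

```text
20 rows: shift [-0.0342 -0.0103  0.006 ] turn [-0.0001  0.      0.0551] |d| 0.0362
```

```bash
r="1 -0.0342 -0.0103 0.006 0 0 0.0551"; python3 -m inch '1 -0.0342 -0.0103 0.006 0 0 0.0551;1 -0.0342 -0.0103 0.006 0 0 0.0551;1 -0.0342 -0.0103 0.006 0 0 0.0551;1 -0.0342 -0.0103 0.006 0 0 0.0551;1 -0.0342 -0.0103 0.006 0 0 0.0551;1 -0.0342 -0.0103 0.006 0 0 0.0551;1 -0.0342 -0.0103 0.006 0 0 0.0551;1 -0.0342 -0.0103 0.006 0 0 0.0551;1 -0.0342 -0.0103 0.006 0 0 0.0551;1 -0.0342 -0.0103 0.006 0 0 0.0551;1 -0.0342 -0.0103 0.006 0 0 0.0551;1 -0.0342 -0.0103 0.006 0 0 0.0551;1 -0.0342 -0.0103 0.006 0 0 0.0551;1 -0.0342 -0.0103 0.006 0 0 0.0551;1 -0.0342 -0.0103 0.006 0 0 0.0551;1 -0.0342 -0.0103 0.006 0 0 0.0551;1 -0.0342 -0.0103 0.006 0 0 0.0551;1 -0.0342 -0.0103 0.006 0 0 0.0551;1 -0.0342 -0.0103 0.006 0 0 0.0551;1 -0.0342 -0.0103 0.006 0 0 0.0551' 40; python3 - <<'E'
from h import *
plan([.483,.007,.048],Rt(12),5)
p,d,K,V=snap('wrist','w1.png'); print(K.tolist())
E
```

```text
clock: 1.77
tool_pos: [0.4833, 0.0056, 0.1292]
eef_rot: [0.63, 0.777, 0.0, 0.0]
contact_force: [1.4, -0.7, 0.7]
opening: 1.001
finger_force: 0.0
5 rows: shift [ 0.0003 -0.      0.0162] turn [ 0.0001 -0.     -0.0004] |d| 0.0163
[[297.3186396354542, 0.0, 256.55533337784334], [0.0, 297.3186396354542, 188.55088541583135], [0.0, 0.0, 1.0]]
```

View pics/w1.png

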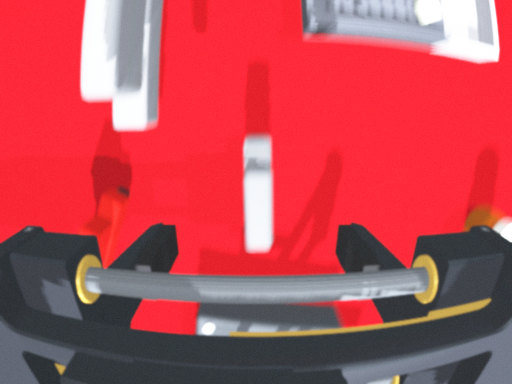

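The wrist view shows the scraper grip at about (258,195), parallel to the pads and midway between them, so I can go down and grip it.

```bash
python3 -m inch '1 0.0003 0 0.0162 0 0 0;1 0.0003 0 0.0162 0 0 0;1 0.0003 0 0.0162 0 0 0;1 0.0003 0 0.0162 0 0 0;1 0.0003 0 0.0162 0 0 0;-1 0 0 0 0 0 0;-1 0 0 0 0 0 0;-1 0 0 0 0 0 0;-1 0 0 0 0 0 0;-1 0 0 0 0 0 0;-1 0 0 0 0 0 0;-1 0 0 0 0 0 0;-1 0 0 0 0 0 0' 45; python3 - <<'E'
from h import *
snap('scene','s2.png'); s=get_state(); print(s['opening'],s['finger_force'])
a=cv2.imread('pics/s2.png')[130:320,180:420]; cv2.imwrite('pics/s2c.png',cv2.resize(a,(720,570)))
E
```

```text
clock: 2.9
tool_pos: [0.4829, 0.0087, 0.049]
eef_rot: [0.629, 0.777, 0.0, 0.0]
contact_force: [-0.3, 0.4, 0.3]
opening: 0.419
finger_force: 0.0
0.37421689519688195 0.0
```

View pics/s2c.png

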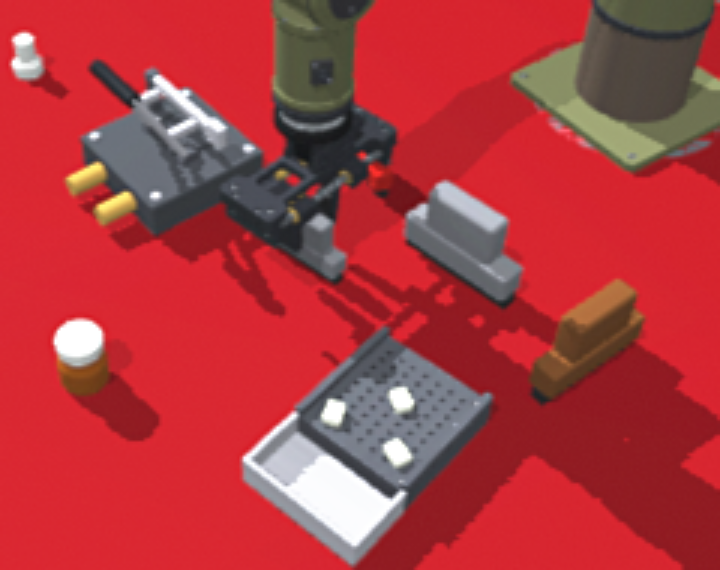

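The gripper is around the scraper at (320,240) in the crop, but the fingers are still closing. I'll finish the closing and then lift.

```bash
python3 -m inch '-1 0 0 0 0 0 0;-1 0 0 0 0 0 0;-1 0 0 0 0 0 0;-1 0 0 0 0 0 0;-1 0 0 0 0 0 0;-1 0 0 0 0 0 0;-1 0 0 0 0 0 0;-1 0 0 -0.005 0 0 0;-1 0 0 -0.015 0 0 0;-1 0 0 -0.02 0 0 0;-1 0 0 -0.02 0 0 0;-1 0 0 -0.015 0 0 0;-1 0 0 0 0 0 0' 45; python3 - <<'E'
from h import *
u=np.array([.970,.242]); o=np.array([.539,.2255])
x=o-.085*u; print(x)
plan([*x,.124],Rt(14),12)
E
```

```text
clock: 4.03
tool_pos: [0.4837, 0.0086, 0.126]
eef_rot: [0.629, 0.777, 0.001, 0.001]
contact_force: [-0.6, -0.1, -2.3]
opening: 0.225
finger_force: 44.1
[0.45655 0.20493]
12 rows: shift [0.0165 0.0015 0.0002] turn [ 0.0003  0.     -0.0029] |d| 0.0165
```

```bash
python3 -m inch '-1 0.0165 0.0015 0 0 0 -0.003;-1 0.0165 0.0015 0 0 0 -0.003;-1 0.0165 0.0015 0 0 0 -0.003;-1 0.0165 0.0015 0 0 0 -0.003;-1 0.0165 0.0015 0 0 0 -0.003;-1 0.0165 0.0015 0 0 0 -0.003;-1 0.0165 0.0015 0 0 0 -0.003;-1 0.0165 0.0015 0 0 0 -0.003;-1 0.0165 0.0015 0 0 0 -0.003;-1 0.0165 0.0015 0 0 0 -0.003;-1 0.0165 0.0015 0 0 0 -0.003;-1 0.0165 0.0015 0 0 0 -0.003;-1 0 0 0.011 0 0 0;-1 0 0 0.011 0 0 0;-1 0 0 0.011 0 0 0;-1 0 0 0.01 0 0 0;-1 0 0 0 0 0 0' 45; python3 - <<'E'
from h import *
plan([.4566,.2049,.081],Rt(14),1)
u=np.array([.970,.242]); o=np.array([.539,.2255])
plan([*(o+.078*u),.0805],Rt(14),20)
for n in('scene','side'): snap(n,n+'3.png')
a=cv2.imread('pics/scene3.png')[190:320,240:420];b=cv2.imread('pics/side3.png')[110:240,120:300]
cv2.imwrite('pics/c3.png',np.hstack([cv2.resize(a,(400,289)),cv2.resize(b,(400,289))]))
E
```

```text
clock: 5.45
tool_pos: [0.4543, 0.205, 0.0785]
eef_rot: [0.615, 0.789, -0.002, -0.001]
contact_force: [-0.2, -0.1, -1.1]
opening: 0.222
finger_force: 44.1
1 rows: shift [-0.0006  0.0022 -0.0025] turn [-0.0042  0.001   0.0019] |d| 0.0034
20 rows: shift [-0.      0.0083 -0.0001] turn [-0.0002  0.0001  0.0001] |d| 0.0083
```

View pics/c3.png

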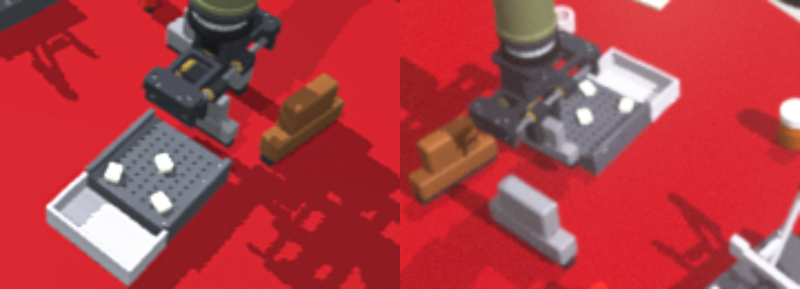

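The scraper stands behind the open near end of the plate in both views, centred between the lips, with all three bits ahead of it. I'll raise it 2.5 mm and sweep the first half.

```bash
python3 -m inch '-1 -0.0005 0.0022 -0.0022 -0.004 0 0;-1 0 0 0 0 0 0;-1 0 0.008 0 0 0 0;-1 0 0.008 0 0 0 0;-1 0 0.008 0 0 0 0;-1 0 0.008 0 0 0 0;-1 0 0.008 0 0 0 0;-1 0 0.008 0 0 0 0;-1 0 0.008 0 0 0 0;-1 0 0 0 0 0 0' 45; python3 - <<'E'
from h import *
u=np.array([.970,.242]); o=np.array([.539,.2255])
plan([*(o+.078*u),.0805],Rt(14),12)
d=get_state()['tool_pos'][:2]-o; print(d@u, d@[-.242,.970])
for n in('scene','side'):
    p,d,K,V=snap(n); P=cloud(d,K,V)
E
```

```text
clock: 6.38
tool_pos: [0.5148, 0.2199, 0.0832]
eef_rot: [0.615, 0.788, 0.003, 0.002]
contact_force: [0.0, 0.0, -2.3]
opening: 0.22
finger_force: 44.1
12 rows: shift [-0.      0.0086  0.0003] turn [ 0.0006 -0.      0.0001] |d| 0.0086
-0.024851920758214848 0.00046815065069034044
```

```bash
python3 -m inch '-1 0 0 0.002 0 0 0;-1 0 0.0085 0 0 0 0;-1 0 0.0085 0 0 0 0;-1 0 0.0085 0 0 0 0;-1 0 0.0085 0 0 0 0;-1 0 0.0085 0 0 0 0;-1 0 0.0085 0 0 0 0;-1 0 0.0085 0 0 0 0;-1 0 0.0085 0 0 0 0;-1 0 0.0085 0 0 0 0;-1 0 0.0085 0 0 0 0;-1 0 0.0085 0 0 0 0;-1 0 0.0085 0 0 0 0;-1 0 0 0 0 0 0;-1 0 0 0 0 0 0;-1 0 0 -0.01 0 0 0;-1 0 0 -0.02 0 0 0;-1 0 0 -0.02 0 0 0;-1 0 0 -0.02 0 0 0;-1 0 0 0 0 0 0' 45; python3 - <<'E'
from h import *
for n in('scene','side'): snap(n,n+'4.png')
a=cv2.imread('pics/scene4.png')[190:320,240:420];b=cv2.imread('pics/side4.png')[110:240,120:300]
cv2.imwrite('pics/c4.png',np.hstack([cv2.resize(a,(400,289)),cv2.resize(b,(400,289))]))
plan([.45,.06,.13],Rt(12),12)
E
```

```text
clock: 8.15
tool_pos: [0.6129, 0.2449, 0.1562]
eef_rot: [0.615, 0.788, 0.005, 0.003]
contact_force: [0.8, -0.0, -0.6]
opening: 0.224
finger_force: 44.1
12 rows: shift [-0.0119 -0.0165  0.0018] turn [ 0.0004 -0.      0.0031] |d| 0.0205
```

View pics/c4.png

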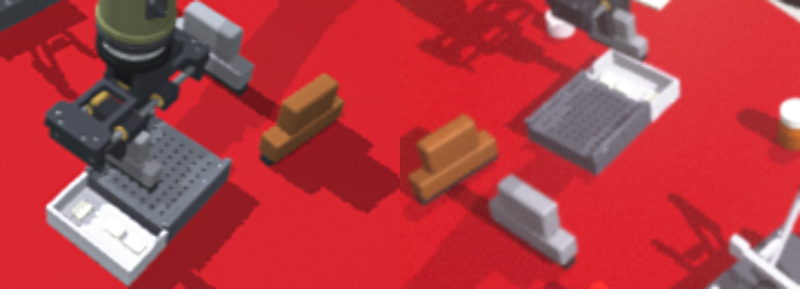

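Both views show the plate empty and all three bits in the gutter, at about (80,210), (115,230) and (130,240) in the left crop. I'll put the scraper back near its old spot.

```bash
python3 - <<'E'
from h import *
plan([.483,.01,.13],Rt(12),15)
E
```

```text
15 rows: shift [-0.0133 -0.0118  0.0015] turn [ 0.0003 -0.      0.0025] |d| 0.0178
```

```bash
python3 -m inch '-1 -0.0133 -0.0118 0.0015 0 0 0.0025;-1 -0.0133 -0.0118 0.0015 0 0 0.0025;-1 -0.0133 -0.0118 0.0015 0 0 0.0025;-1 -0.0133 -0.0118 0.0015 0 0 0.0025;-1 -0.0133 -0.0118 0.0015 0 0 0.0025;-1 -0.0133 -0.0118 0.0015 0 0 0.0025;-1 -0.0133 -0.0118 0.0015 0 0 0.0025;-1 -0.0133 -0.0118 0.0015 0 0 0.0025;-1 -0.0133 -0.0118 0.0015 0 0 0.0025;-1 -0.0133 -0.0118 0.0015 0 0 0.0025;-1 -0.0133 -0.0118 0.0015 0 0 0.0025;-1 -0.0133 -0.0118 0.0015 0 0 0.0025;-1 -0.0133 -0.0118 0.0015 0 0 0.0025;-1 -0.0133 -0.0118 0.0015 0 0 0.0025;-1 -0.0133 -0.0118 0.0015 0 0 0.0025;-1 0 0 0.02 0 0 0;-1 0 0 0.02 0 0 0;-1 0 0 0.02 0 0 0;-1 0 0 0.01 0 0 0;-1 0 0 0 0 0 0' 45; python3 - <<'E'
from h import *
plan([.483,.01,.05],Rt(12),4)
E
```

```text
clock: 9.92
tool_pos: [0.4821, 0.0098, 0.0559]
eef_rot: [0.63, 0.777, -0.0, -0.001]
contact_force: [-0.4, 0.7, -2.7]
opening: 0.228
finger_force: 44.1
4 rows: shift [-0.      0.0002  0.0015] turn [-0.0003 -0.0003 -0.0001] |d| 0.0015
```

```bash
python3 -m inch '-1 0 0 0.0015 0 0 0;-1 0 0 0.0015 0 0 0;-1 0 0 0.0015 0 0 0;-1 0 0 0.001 0 0 0;-1 0 0 0 0 0 0;-1 0 0 0 0 0 0' 45
```

```text
clock: 10.42
tool_pos: [0.4844, 0.0099, 0.0532]
eef_rot: [0.63, 0.777, 0.002, 0.001]
contact_force: [0.4, 0.2, -1.7]
opening: 0.226
finger_force: 44.1
```

```bash
python3 -m inch '-1 0 0 0.0015 0 0 0;-1 0 0 0.0015 0 0 0;-1 0 0 0 0 0 0;-1 0 0 0 0 0 0' 45; python3 - <<'E'
from h import *
s=get_state(); print(s['tool_pos'],s['contact_force'])
E
```

```text
clock: 10.75
tool_pos: [0.4841, 0.0098, 0.0497]
eef_rot: [0.63, 0.777, 0.002, 0.001]
contact_force: [0.5, -0.7, -1.8]
opening: 0.226
finger_force: 44.1
[0.48410594 0.00979918 0.04969905] [ 0.51286475 -0.71192796 -1.75034236]
```

```bash
python3 -m inch '-1 0 0 0.001 0 0 0;-1 0 0 0 0 0 0;0 0 0 0 0 0 0;0.4 0 0 0 0 0 0;0.4 0 0 0 0 0 0;0.4 0 0 0 0 0 0;0.4 0 0 0 0 0 0;0.4 0 0 0 0 0 0;0.4 0 0 -0.01 0 0 0;0.4 0 0 -0.03 0 0 0;0.4 0 0 -0.04 0 0 0;0.4 0 0 -0.04 0 0 0;0.4 0 0 -0.04 0 0 0;0.4 0 0 -0.04 0 0 0;0.4 0 0 -0.02 0 0 0' 45; python3 - <<'E'
from h import *
z0=np.radians(3.5)
# tab pre-grasp, tilt tests
tab=np.array([.5062,-.1279,.090])
for t in (35,-35):
    Rg=Rt(3.5,t); zt=Rg.apply([0,0,1]); print(t,zt.round(3))
    g=tab+.008*zt; plan(g-.10*zt,Rg,14)
p,d,K,V=snap('side','s5.png'); P=cloud(d,K,V)
m=(d>0)&(P[...,0]>.44)&(P[...,0]<.53)&(P[...,1]>-.07)&(P[...,1]<.09)&(P[...,2]>.056)&(P[...,2]<.09)
print(cv2.minAreaRect((P[m][:,:2]*1000).astype(np.float32)),P[m].max(0))
E
```

```text
clock: 12.0
tool_pos: [0.4845, 0.0095, 0.274]
eef_rot: [0.63, 0.777, 0.004, 0.004]
contact_force: [-0.3, 0.4, -0.4]
opening: 0.7
finger_force: 0.0
35 [-0.035  0.573 -0.819]
14 rows: shift [-0.0156 -0.0003  0.0037] turn [-0.0025  0.0435  0.0104] |d| 0.016
-35 [ 0.035 -0.573 -0.819]
14 rows: shift [-0.0038  0.0005  0.0093] turn [ 0.004  -0.0436  0.0099] |d| 0.0101
((481.97943115234375, 5.207729339599609), (21.6343936920166, 60.25954818725586), 11.755599021911621) [0.49573787 0.03688972 0.07300095]
```

```bash
python3 - <<'E'
from h import *
c,s=np.cos(np.radians(3.5)),np.sin(np.radians(3.5))
for n,b in (('scene',.0015),('side',-.0027)):
    z=np.load(n+'0.npz'); P=cloud(z['d'],z['K'],z['V'])-[0,0,b]
    D=P-[.530,-.1886,0]; l=np.stack([D[...,0]*c+D[...,1]*s,-D[...,0]*s+D[...,1]*c,D[...,2]],-1)
    ok=(z['d']>0)
    t=ok&(abs(l[...,0]+20e-3)<.03)&(l[...,1]>.046)&(l[...,1]<.09)&(l[...,2]>.07)&(l[...,2]<.12)
    A=l[t]*1000; print(n,t.sum(),'tab',A.min(0).round(1),A.max(0).round(1),np.percentile(A,[5,95],0).round(1).tolist())
    t=ok&(abs(l[...,0]+20e-3)<.03)&(abs(l[...,1])<.04)&(l[...,2]>.08)&(l[...,2]<.12)
    A=l[t]*1000; print(n,t.sum(),'tongue',np.percentile(A,[5,95],0).round(1).tolist())
    t=ok&(l[...,2]>.15)&(abs(l[...,0]-.06)<.05)&(abs(l[...,1])<.06); A=l[t]*1000; print('bar',np.percentile(A,[3,97],0).round(1).tolist())
plan([.527,-.068,.165],Rt(3.5,-35),14)
E
```

```text
scene 55 tab [-25.8  47.3  77.3] [-12.6  75.9 105.3] [[-23.3, 51.0, 80.6], [-13.3, 74.5, 104.7]]
scene 119 tongue [[-22.7, -36.2, 85.7], [6.3, 37.7, 97.9]]
bar [[56.3, -33.0, 153.6], [72.0, 39.7, 169.7]]
side 73 tab [-29.   46.4  78.9] [-16.9  70.1 106.5] [[-28.4, 48.2, 80.9], [-18.3, 68.9, 104.9]]
side 216 tongue [[-27.5, -38.8, 85.6], [4.8, 35.7, 98.1]]
bar [[50.4, -39.1, 152.6], [66.5, 33.6, 170.0]]
14 rows: shift [-0.0035  0.0022  0.0094] turn [ 0.0043 -0.0436  0.0098] |d| 0.0103
```

```bash
python3 -m inch '0 -0.0038 0.0005 0.0093 0.004 -0.0436 0.0099;-0.3 -0.0038 0.0005 0.0093 0.004 -0.0436 0.0099;-0.3 -0.0038 0.0005 0.0093 0.004 -0.0436 0.0099;-0.3 -0.0038 0.0005 0.0093 0.004 -0.0436 0.0099;-0.3 -0.0038 0.0005 0.0093 0.004 -0.0436 0.0099;-0.3 -0.0038 0.0005 0.0093 0.004 -0.0436 0.0099;-0.3 -0.0038 0.0005 0.0093 0.004 -0.0436 0.0099;-0.3 -0.0038 0.0005 0.0093 0.004 -0.0436 0.0099;-0.3 -0.0038 0.0005 0.0093 0.004 -0.0436 0.0099;-0.3 -0.0038 0.0005 0.0093 0.004 -0.0436 0.0099;-0.3 -0.0038 0.0005 0.0093 0.004 -0.0436 0.0099;-0.3 -0.0038 0.0005 0.0093 0.004 -0.0436 0.0099;-0.3 -0.0038 0.0005 0.0093 0.004 -0.0436 0.0099;-0.3 -0.0038 0.0005 0.0093 0.004 -0.0436 0.0099;-0.3 0 0 0 0 0 0' 8; python3 - <<'E'
from h import *
Rg=Rt(3.5,-35); zt=Rg.apply([0,0,1]); tab=np.array([.5062,-.1279,.090])
plan(tab+.008*zt,Rg,6); s=get_state(); print((R.from_quat(s['eef_rot']).inv()*Rg).magnitude(),s['opening'],s['q'])
snap('wrist','w6.png')
E
```

```text
clock: 13.3
tool_pos: [0.5, -0.0741, 0.1588]
eef_rot: [0.651, 0.696, -0.21, 0.217]
contact_force: [0.9, -0.6, -0.5]
opening: 0.35
finger_force: 0.0
6 rows: shift [-0.0008  0.0005  0.0159] turn [-0.0012  0.0005  0.0014] |d| 0.0159
0.01147154827494829 0.35029796115850503 [-0.64695491  0.88553101  0.59454882  2.07330563  0.39151942  0.41739027
 -0.51910553]
```

View pics/w6.png

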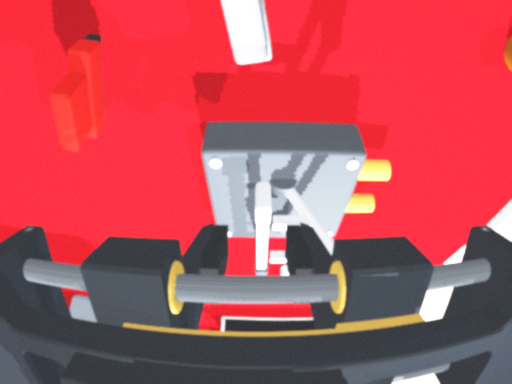

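The wrist view shows the tab at about (263,200), between the fingertips at 227 and 286, with the lever leaning off to the right. The approach line is good, so I go in and grip the tab.

```bash
python3 -m inch '-0.3 -0.0008 0.0003 0.016 0 0 0;-0.3 -0.0008 0.0003 0.016 0 0 0;-0.3 -0.0008 0.0003 0.016 0 0 0;-0.3 -0.0008 0.0003 0.016 0 0 0;-0.3 -0.0008 0.0003 0.016 0 0 0;-0.3 -0.0008 0.0003 0.016 0 0 0;-1 0 0 0 0 0 0;-1 0 0 0 0 0 0;-1 0 0 0 0 0 0;-1 0 0 0 0 0 0;-1 0 0 0 0 0 0;-1 0 0 0 0 0 0;-1 0 0 0 0 0 0;-1 0 0 0 0 0 0' 6; python3 - <<'E'
from h import *
Rg=Rt(3.5,-35); zt=Rg.apply([0,0,1]); tab=np.array([.5062,-.1279,.090])
plan(tab+.008*zt,Rg,1)
E
```

```text
clock: 14.52
tool_pos: [0.5077, -0.1333, 0.0854]
eef_rot: [0.652, 0.696, -0.207, 0.218]
contact_force: [4.1, -2.4, -0.7]
opening: 0.131
finger_force: 6.0
1 rows: shift [ 0.0019 -0.0011  0.0011] turn [-0.0014  0.0003  0.0039] |d| 0.0025
```

```bash
python3 - <<'E'
from h import *
Rg=R.from_quat(get_state()['eef_rot']); a=np.radians(3.5); vy=np.array([-np.sin(a),np.cos(a),0]); vz=np.array([0,0,1])
pt=lambda t:.117*(np.cos(t)*vy+np.sin(t)*vz)
th=np.linspace(0,1.8,19)
for t0,t1 in zip(th[:-1],th[1:]): print(round(t1,2),(Rg.inv().apply(pt(t1)-pt(t0))*1000).round(1))
E
```

```text
0.1 [-7.2 -0.  -9.2]
0.2 [-8.1 -0.  -8.5]
0.3 [-8.9 -0.  -7.6]
0.4 [-9.6 -0.  -6.7]
0.5 [-10.2  -0.   -5.7]
0.6 [-10.7  -0.   -4.7]
0.7 [-11.1  -0.   -3.6]
0.8 [-11.4  -0.   -2.4]
0.9 [-11.6  -0.   -1.3]
1.0 [-11.7  -0.   -0.1]
1.1 [-11.6  -0.    1.1]
1.2 [-11.5  -0.    2.2]
1.3 [-11.2  -0.    3.3]
1.4 [-10.8  -0.    4.4]
1.5 [-10.3  -0.    5.5]
1.6 [-9.7 -0.   6.5]
1.7 [-9.  -0.   7.4]
1.8 [-8.2 -0.   8.3]
```

Lift the first part of the arc and check the forces.

```bash
python3 -m inch '-1 -0.0072 0.001 -0.0092 0 0 0;-1 -0.0081 0 -0.0085 0 0 0;-1 -0.0089 0 -0.0076 0 0 0;-1 -0.0096 0 -0.0067 0 0 0;-1 -0.0102 0 -0.0057 0 0 0;-1 -0.0107 0 -0.0047 0 0 0;-1 -0.0111 0 -0.0036 0 0 0;-1 -0.0114 0 -0.0024 0 0 0;-1 0 0 0 0 0 0' 6
```

```text
clock: 15.27
tool_pos: [0.5103, -0.1714, 0.1711]
eef_rot: [0.653, 0.694, -0.208, 0.218]
contact_force: [2.2, 4.5, 4.4]
opening: 0.132
finger_force: 6.0
```

```bash
python3 -m inch '-1 -0.0116 0 -0.0013 0 0 0;-1 -0.0117 0 -0.0001 0 0 0;-1 -0.0116 0 0.0011 0 0 0;-1 -0.0115 0 0.0022 0 0 0;-1 -0.0112 0 0.0033 0 0 0;-1 -0.0108 0 0.0044 0 0 0;-1 -0.0103 0 0.0055 0 0 0;-1 -0.0097 0 0.0065 0 0 0;-1 -0.009 0 0.0074 0 0 0;-1 -0.0082 0 0.0083 0 0 0;-1 -0.0074 0 0.009 0 0 0;-1 -0.0065 0 0.0097 0 0 0;-1 0 0 0 0 0 0' 6; python3 - <<'E'
from h import *
snap('side','s7.png');snap('scene','sc7.png')
a=cv2.imread('pics/s7.png')[160:290,225:355];b=cv2.imread('pics/sc7.png')[100:230,170:300]
cv2.imwrite('pics/c7.png',np.hstack([cv2.resize(b,(400,400)),cv2.resize(a,(400,400))]))
E
```

```text
clock: 16.35
tool_pos: [0.5187, -0.2999, 0.1903]
eef_rot: [0.652, 0.696, -0.208, 0.217]
contact_force: [6.0, 1.5, -3.3]
opening: 0.136
finger_force: 6.0
```

View pics/c7.png

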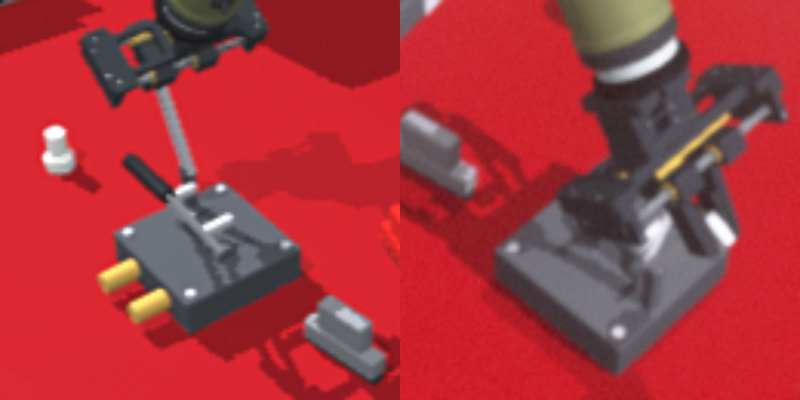

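The tongue stands up and leans past vertical (about 2.0 rad), still held by the fingers at about (160,90) in the left crop. I'll release it so that it falls open, then back off.

```bash
python3 -m inch '-0.3 0 0 0 0 0 0;-0.3 0 0 0 0 0 0;-0.3 0 0 0 0 0 0;-0.2 0 0 0 0 0 0;-0.2 0 0 0 0 0 0;-0.2 0 0 0 0 0 0;-0.2 0 0 -0.01 0 0 0;-0.2 0 0 -0.02 0 0 0;-0.2 0 0 -0.03 0 0 0;-0.2 0 0 -0.03 0 0 0;-0.2 0 0 -0.02 0 0 0;-0.2 0 0 0 0 0 0'; python3 - <<'E'
from h import *
c,s=np.cos(np.radians(3.5)),np.sin(np.radians(3.5))
for n,b in (('scene',.0015),('side',-.0027)):
    p,d,K,V=snap(n,n+'8.png'); P=cloud(d,K,V)-[0,0,b]; D=P-[.530,-.1886,0]
    l=np.stack([D[...,0]*c+D[...,1]*s,-D[...,0]*s+D[...,1]*c,D[...,2]],-1)
    t=(d>0)&(abs(l[...,0]+20e-3)<.02)&(l[...,1]>-.18)&(l[...,1]<-.065)&(l[...,2]>.08)&(l[...,2]<.2)
    A=l[t]*1000; print(n,t.sum(),np.percentile(A,[3,97],0).round().tolist() if t.any() else '', 'slope',np.median(np.arctan2(A[:,2]-90,A[:,1]+55)))
    t=(d>0)&(l[...,2]>.15)&(abs(l[...,0]-.06)<.03)&(abs(l[...,1])<.045)&(l[...,2]<.18); A=l[t]*1000; print('bar',t.sum(),np.median(A,0))
plan([.56,-.187,.27],Rt(3.5,0),12); print(get_state()['opening'])
E
```

```text
clock: 17.45
tool_pos: [0.5163, -0.2333, 0.2843]
eef_rot: [0.652, 0.696, -0.206, 0.219]
contact_force: [0.4, -1.0, -0.4]
opening: 0.401
finger_force: 0.0
scene 144 [[-24.0, -154.0, 102.0], [-12.0, -67.0, 175.0]] slope 2.41942342576462
bar 120 [ 66.89701558   7.6811033  165.33232246]
side 268 [[-28.0, -164.0, 90.0], [-17.0, -67.0, 176.0]] slope 2.456513206702454
bar 173 [ 56.75545424 -12.6526865  165.8534113 ]
12 rows: shift [ 0.0039  0.004  -0.0003] turn [-0.0004  0.0509  0.0003] |d| 0.0056
0.3959770451489149
```

The catch now lies open, measured at about 2.45 rad in both views, and the lever is still at rest. Next I go above the bar.

```bash
python3 - <<'E'
from h import *
plan([.592,-.185,.25],Rt(3.5,0),12)
E
```

```text
12 rows: shift [0.0045 0.0067 0.0013] turn [-0.0004  0.0509  0.0003] |d| 0.0082
```

```bash
python3 -m inch '0.2 0.0045 0.0067 0.0013 0 0.051 0;0.2 0.0045 0.0067 0.0013 0 0.051 0;0.2 0.0045 0.0067 0.0013 0 0.051 0;0.2 0.0045 0.0067 0.0013 0 0.051 0;0.2 0.0045 0.0067 0.0013 0 0.051 0;0.2 0.0045 0.0067 0.0013 0 0.051 0;0.2 0.0045 0.0067 0.0013 0 0.051 0;0.2 0.0045 0.0067 0.0013 0 0.051 0;0.2 0.0045 0.0067 0.0013 0 0.051 0;0.2 0.0045 0.0067 0.0013 0 0.051 0;0.2 0.0045 0.0067 0.0013 0 0.051 0;0.2 0.0045 0.0067 0.0013 0 0.051 0;0.2 0 0 0 0 0 0'; python3 - <<'E'
from h import *
plan([.592,-.185,.151],Rt(3.5,0),8); print(get_state()['opening'])
snap('wrist','w9.png')
E
```

```text
clock: 18.63
tool_pos: [0.5911, -0.1883, 0.247]
eef_rot: [0.687, 0.727, -0.003, -0.004]
contact_force: [0.2, -0.8, -0.1]
opening: 0.599
finger_force: 0.0
8 rows: shift [0.0004 0.0002 0.012 ] turn [-0.0012 -0.0002 -0.0005] |d| 0.012
0.5993210297706285
```

View pics/w9.png

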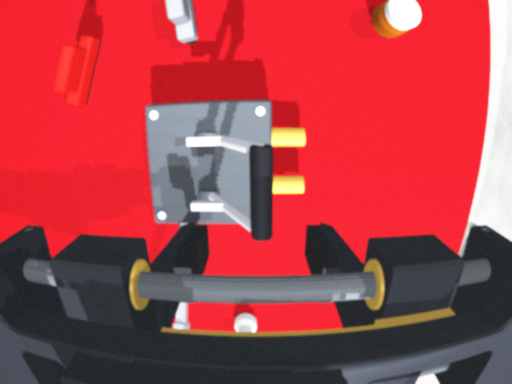

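The wrist view shows the bar at about (261,192), midway between the fingers at roughly 205 and 308 and parallel to the pads. I'll go down and grip it.

```bash
python3 -m inch '0.2 0.0004 0.0002 0.012 0 0 0;0.2 0.0004 0.0002 0.012 0 0 0;0.2 0.0004 0.0002 0.012 0 0 0;0.2 0.0004 0.0002 0.012 0 0 0;0.2 0.0004 0.0002 0.012 0 0 0;0.2 0.0004 0.0002 0.012 0 0 0;0.2 0.0004 0.0002 0.012 0 0 0;0.2 0.0004 0.0002 0.012 0 0 0;0.2 0 0 0 0 0 0;-1 0 0 0 0 0 0;-1 0 0 0 0 0 0;-1 0 0 0 0 0 0;-1 0 0 0 0 0 0;-1 0 0 0 0 0 0;-1 0 0 0 0 0 0;-1 0 0 0 0 0 0;-1 0 0 0 0 0 0;-1 0 0 0 0 0 0;-1 0 0 0 0 0 0' 25; python3 - <<'E'
from h import *
Rg=R.from_quat(get_state()['eef_rot']); a=np.radians(3.5); vx=np.array([np.cos(a),np.sin(a),0]); vz=np.array([0,0,1])
pt=lambda t:.130*(np.sin(.5-t)*vx+np.cos(.5-t)*vz)
th=np.r_[0:.951:.0633333]
for t0,t1 in zip(th[:-1],th[1:]): print(round(t1,2),(Rg.inv().apply(pt(t1)-pt(t0))*1000).round(1))
E
```

```text
clock: 20.27
tool_pos: [0.5936, -0.1823, 0.1534]
eef_rot: [0.685, 0.729, -0.002, -0.002]
contact_force: [4.8, -0.2, 1.7]
opening: 0.191
finger_force: 25.0
0.06 [ 0.  -7.4 -3.7]
0.13 [ 0.  -7.6 -3.2]
0.19 [ 0.  -7.8 -2.7]
0.25 [ 0.  -7.9 -2.2]
0.32 [ 0.  -8.1 -1.7]
0.38 [ 0.  -8.1 -1.2]
0.44 [ 0.  -8.2 -0.7]
0.51 [ 0.  -8.2 -0.2]
0.57 [ 0.  -8.2  0.4]
0.63 [ 0.  -8.2  0.9]
0.7 [ 0.  -8.1  1.4]
0.76 [ 0.  -8.   1.9]
0.82 [ 0.  -7.9  2.4]
0.89 [ 0.  -7.7  2.9]
0.95 [ 0.  -7.5  3.4]
```

```bash
python3 -m inch '-1 0 -0.0074 -0.0037 0 0 0;-1 0 -0.0076 -0.0032 0 0 0;-1 0 -0.0078 -0.0027 0 0 0;-1 0 -0.0079 -0.0022 0 0 0;-1 0 -0.0081 -0.0017 0 0 0;-1 0 -0.0081 -0.0012 0 0 0;-1 0 -0.0082 -0.0007 0 0 0;-1 0 -0.0082 -0.0002 0 0 0;-1 0 -0.0082 0.0004 0 0 0;-1 0 -0.0082 0.0009 0 0 0;-1 0 0 0 0 0 0' 30
```

```text
clock: 21.18
tool_pos: [0.5177, -0.1873, 0.1706]
eef_rot: [0.685, 0.729, 0.001, 0.002]
contact_force: [8.3, 2.3, 11.0]
opening: 0.197
finger_force: 30.1
```

```bash
python3 -m inch '-1 0 -0.0081 0.001 0 0 0;-1 0 -0.008 0.0015 0 0 0;-1 0 -0.0079 0.002 0 0 0;-1 0 -0.0077 0.0025 0 0 0;-1 0 -0.0075 0.003 0 0 0;-1 0 0 0 0 0 0' 30; python3 - <<'E'
from h import *
c,s=np.cos(np.radians(3.5)),np.sin(np.radians(3.5)); D=get_state()['tool_pos']-np.array([.530,-.1886,0]); print(D[0]*c+D[1]*s,get_state()['contact_force'])
E
```

```text
clock: 21.68
tool_pos: [0.4779, -0.1896, 0.1596]
eef_rot: [0.685, 0.729, 0.001, 0.002]
contact_force: [7.9, 1.2, 6.3]
opening: 0.195
finger_force: 30.1
-0.052042161181238944 [7.91718892 1.19820489 6.29327903]
```

```bash
python3 -m inch '-1 0 -0.003 0.001 0 0 0;-1 0 -0.003 0.001 0 0 0;-1 0 0 0 0 0 0;-1 0 0 0 0 0 0' 35;  python3 -m inch '-1 0 -0.002 0.0005 0 0 0;-1 0 -0.002 0.0005 0 0 0;-1 0 0 0 0 0 0;-1 0 0 0 0 0 0' 35
```

```text
clock: 22.02
tool_pos: [0.4749, -0.1898, 0.1583]
eef_rot: [0.684, 0.729, 0.002, 0.004]
contact_force: [10.4, 1.1, 7.0]
opening: 0.19
finger_force: 35.1
clock: 22.35
tool_pos: [0.4748, -0.1899, 0.1583]
eef_rot: [0.684, 0.73, 0.004, 0.007]
contact_force: [15.8, 2.9, 9.3]
opening: 0.191
finger_force: 35.1
```

The pull has risen from 8 N to about 16 N while the bar has stopped moving, so the lever is at its stop. I'll check everything numerically before handing in.

```bash
python3 - <<'E'
from h import *
c,s=np.cos(np.radians(3.5)),np.sin(np.radians(3.5))
cp,sp=np.cos(.2443),np.sin(.2443)
for n,b in (('scene',.0015),('side',-.0027)):
    p,d,K,V=snap(n,n+'9.png'); P=cloud(d,K,V)-[0,0,b]; ok=d>0
    D=P-[.530,-.1886,0]; l=np.stack([D[...,0]*c+D[...,1]*s,-D[...,0]*s+D[...,1]*c,D[...,2]],-1)
    t=ok&(abs(l[...,0]+.02)<.02)&(l[...,1]>-.18)&(l[...,1]<-.075)&(l[...,2]>.085)&(l[...,2]<.2)
    print(n,'catch',t.sum(),np.median(np.arctan2(l[t][:,2]-.09,l[t][:,1]+.055)))
    t=ok&(abs(l[...,1])>.028)&(abs(l[...,1])<.042)&(l[...,2]>.1)&(l[...,2]<.16)&(abs(l[...,0])<.1); A=l[t]
    print('lever arm angle',t.sum(),.5-np.median(np.arctan2(A[:,0],A[:,2]-.045)))
    for nm,x,y in (('jar',.749,.0165),('adapter',.642,.44),('mouth',.5815,-.457),('scraper',.483,.008)):
        m=ok&(abs(P[...,0]-x)<.035)&(abs(P[...,1]-y)<.06)&(P[...,2]>.015)&(P[...,2]<.085); q=P[m]
        print(nm,m.sum(),((q.min(0)+q.max(0))/2).round(3) if m.any() else '')
    D=P-[.539,.2255,0]; a=D[...,0]*cp+D[...,1]*sp; y=-D[...,0]*sp+D[...,1]*cp
    w=ok&(abs(a)<.06)&(abs(y)<.05); print('plate z max',np.percentile(P[w][:,2],[50,99]).round(4),'white',(w&(p.min(-1)>170)).sum())
print(get_state()['contact_force'],get_state()['opening'])
E
```

```text
scene catch 131 2.4367509938877356
lever arm angle 106 0.906008954493392
jar 320 [0.752 0.019 0.04 ]
adapter 216 [0.645 0.441 0.024]
mouth 80 [ 0.585 -0.449  0.035]
scraper 382 [0.486 0.01  0.045]
plate z max [0.0302 0.0337] white 0
side catch 239 2.461229226557221
lever arm angle 42 0.973068276066891
jar 90 [0.753 0.006 0.039]
adapter 100 [0.642 0.438 0.025]
mouth 174 [ 0.579 -0.457  0.035]
scraper 376 [0.481 0.006 0.044]
plate z max [0.0298 0.0348] white 0
[15.84708108  3.49939305  9.08728553] 0.1948883206622734
```

Everything checks out: the plate is empty, the catch is open, the lever is at about 0.94 rad averaged over the two views (stop 0.95), and the scraper stands on the bench. The other objects show no real shift, and the jar's odd side-view reading fits the arm partly hiding it.

```bash
python3 -c "
from plant import r; print(r.finish_job())"
```

```text
the job is handed in; nothing more can be done
None
```

The job is handed in: the three bits are in the gutter, the scraper is back on the bench, the catch lies open, and the gripper is holding the lever at its stop.

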